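# Set the reveal of an inset cabinet door with a gap gauge

### The arm

A 6-joint arm with a two-finger parallel gripper is mounted at the origin on the work surface. World frame = base frame: x ahead of the robot, y to its left, z up, the work surface at z = 0. Lengths are in mm, angles in rad, forces in N, time in s.
With the tool pointing down it reaches from about 275 to 750 mm from the base axis. Payload 10.2 kg.
Tool frame: the origin (TCP) lies at the very end of the fingers, on their centre line; the grasp point (between the pads) lies 19 mm behind it; z points along the fingers, y is the line along which they close (so a half turn about z gives the same grasp; the last joint's range is limited). The gripper opens to 85 mm and grips with 20 to 120 N. Pads are 22 mm wide; open, the fingers measure 114 mm over their backs; the gripper's body (76 mm by 85 mm) begins 54 mm behind the grasp point. The pads swing forward as they close: fully open they stand 13 mm farther back than shut.
Start: joints at [-1.354, 0.313, 1.498, -0, 1.331, -0.223], TCP at [223.512, -475.051, 231.294] pointing down, gripper open.
Joint ranges: [-2.94, 2.94], [-0.97, 2.17], [0.19, 2.56], [-1.23, 4.37], [0.02, 3.11], [-2.88, 2.88]. Speed limits (rad/s): [2.39, 2.39, 3.01, 3.14, 3.14, 3.14].

### API

Orientations are given as a unit quaternion [w, x, y, z].
In Python, from rig import ctrl gives the robot as it stands.
- The arm moves only by the shell command python3 -m inch 'ROWS' [OPENING] [FORCE]. ROWS is text: rows parted by semicolons, each of 6 numbers parted by spaces: the shift along the tool's x, y, z in mm, then the turn, a rotation vector about the tool's x, y, z in units of 6 degrees (1.0 is 6 degrees). A call has exactly 10 rows; each row shifts and turns the commanded pose from where the row before left it, along the tool's axes as they then stand; what a row does not reach is not made up. A row lasts 1/12 s, in which the tool goes at most 41.7 mm and 7.16 degrees, less where a joint would pass 70% of its speed; a pose out of reach is approached as far as the arm can. A call with a gripper value outside its range is refused whole. OPENING is the opening, from 0 (shut) to 1 (fully open), set as the call begins (- or left out, the last holds). The fingers move at their own pace and stop on an object; FORCE is the grip in N (left out, the last holds). Time passes only in rows, so rows that do not move let the fingers close, or fill a call up. It gives the time, the measured TCP pose, the force, the opening and the grip force at its end, in the units of the state.
- ctrl.sense(): the state, without advancing time (a new reading comes with each control period).
- ctrl.capture(name): name is "scene" or "top" or "wrist"; returns a dict with "image" (480x640x3 uint8, red, green, blue), "intrinsics" (3x3 intrinsics, pixels), "D" ([k1, k2, p1, p2, k3] as OpenCV has them; the pictures are not rectified), "rvec" (rotation vector, rad) and "tvec" (3), from world to camera coordinates, as OpenCV has them. Camera axes: x right, y down, z forward; pixel columns grow to the right and rows downward; lengths in mm; the calibration is good to about 2 mm. A picture is of the moment at which its call begins. There is no depth.
- ctrl.finish_job(): hands the job in; it is judged then, once.
The state is a dict: "time_s": time; "joints": joint angles; "dq": joint speeds; "tau": joint torques, N m; "eef_pos": TCP position; "ee_rot": TCP orientation; "force": force on the tool from outside, world axes, zero at the start; "wrist_torque": the same for the moment, N m; "grip_width": opening from 0.0 (shut) to 1.0 (fully open); "grip_force": force on a finger pad.
Only numpy, scipy, OpenCV 4.12 (cv2) and the standard library are available. Lean on these libraries where they do the work, as an engineer would, in place of code of your own. Each camera call takes 0.05 s, during which the arm holds its last target. There are 200 camera calls.

### The job

The cabinet door lies in its face frame with its hinge screws still slack. Press the blade of the wide gap gauge straight down into the gap between the frame and the door's free edge (the side without hinges), about halfway along, until the collar rests on the wood, so that the blade holds the gap open at its own thickness. Leave the gauge standing there, and leave the slim gauge where it lies.

Things in the scene. Friction and masses are not known exactly. Their poses are not given: they have to be found in the camera images.
- wide_gauge: Wide gap gauge, loose, lying flat, about 110 g. Along its x, centred on y and at z = 13 mm: black handle x -45..45, 30 wide (y), 26 thick (z); steel collar x 45..51, 34 wide, 26 thick; flat steel blade x 51..71, 30 wide, 5 thick for 10 mm, then tapering evenly on both faces to 2 at the tip. Origin: middle of the handle's underside; x points to the tip, z up as it lies.
- wide_gauge_tip (a point): Middle of the wide gauge's blade tip edge; 71 mm from the body origin along x and 13 mm along z.
- wide_gauge_collar (a point): Middle of the face of the wide gauge's collar that the blade comes out of (the depth stop); 20 mm behind the tip.
- slim_gauge: The slim gauge, not wanted: same build, smaller: handle 60 x 14 x 14, collar 16 wide, blade 35 long and 12 wide. Origin: middle of the handle's underside, x towards the tip. It may lie on either side of the frame, the wide gauge on the other.
- frame: Walnut face frame lying flat, face up, on a thin black mat; it does not move. Outer 290 (x) x 336 (y), 22 thick, face 25 mm above the table; stiles 40 wide, rails 45, opening 210 x 246. Origin: under the centre, on the table. x points across the door from the free-edge stile (near the robot) to the hinge stile (two steel hinges, far side), y along the stiles, z up.
- stile_edge (a point): On the frame: upper inner edge of the free-edge stile, halfway along; the gap starts here and runs towards frame +x. Frame coordinates (-105, 0, 25) mm.
- door_edge (a point): On the door: upper edge of its free edge, halfway along, the other side of the gap. Gap = distance from stile_edge, 3.4 to 4.4 mm at the start, 22 mm deep, square edges. Door 200 (x) x 240 (y) x 22, its face level with the frame's; centre panel 110 x 150 sunk 10 mm.
- door (a joint): How far the door has slid in frame +x, towards its hinges, in m: the gap at the free edge is 3 mm plus this (range 0 to 7 mm). The slack door slides stiffly (about 4 N) and stays where it is left; it cannot tip or lift.
There are look-alikes about, which are no part of the job. Leave any white look-alike of the wide_gauge alone.

How it is judged (in metres and radians):
At the end, for the whole second after the job is handed in: The wide gauge stands upright (within 7 degrees of square to the face) in the gap at the door's free edge, within 45 mm of halfway along; its collar is within 2.5 mm of the face, the blade at least 16 mm deep; the door has been moved so that the gap is 4.6 to 6 mm; the gauge is at rest (z of wide_gauge_collar in the frame of stile_edge below 0.0025 m and z of wide_gauge_tip in the frame of stile_edge below -0.016 m and x of wide_gauge_tip in the frame of stile_edge between 0.0005 and 0.006 m and y of wide_gauge_tip in the frame of stile_edge between -0.045 and 0.045 m and angle between the x axis of wide_gauge and the z axis of frame, either way round below 0.12 rad and value of joint door between 0.0016 and 0.003 m and linear speed of wide_gauge below 0.01 m/s); the robot touches nothing.
It fails at once if the slim gauge is moved more than 30 mm (distance of slim_gauge from where it was at the start of the episode above 0.03 m).
It also fails if it takes over 64 s, if anything falls off the work surface, if the arm or the gripper's body presses on something with over 40 N, if the wrist force passes 120 N, or if a joint passes its speed limit or range.

## Working session

There is one attempt and no reset: what is moved stays moved. The work goes in short steps, Python scripts to look and compute and a shell command to move; the robot and the scene stay as the last step left them, time stands still between calls to the robot, and variables do not carry over. Pictures are saved under pics/ and viewed, at most 10 in all, crops included, and the job is handed in when it is done.

```bash
mkdir -p pics
cat > h.py <<'E'
import numpy as np, cv2
from rig import ctrl
from scipy.spatial.transform import Rotation as R
def cap(n,f=None):
    c=ctrl.capture(n); 
    if f: cv2.imwrite('pics/'+f,c['image'][:,:,::-1])
    np.savez('cap_'+n+'.npz',**{k:np.array(v) for k,v in c.items()})
    return c
def ray(c,px,z):
    u=cv2.undistortPoints(np.array(px,float).reshape(-1,1,2),c['intrinsics'],c['D']).reshape(-1,2)
    Rm=cv2.Rodrigues(np.array(c['rvec'],float))[0]; t=np.array(c['tvec'],float).ravel()
    o=-Rm.T@t; d=np.c_[u,np.ones(len(u))]@Rm
    return o+d*((z-o[2])/d[:,2])[:,None]
def proj(c,P): return cv2.projectPoints(np.array(P,float).reshape(-1,3),np.array(c['rvec'],float),np.array(c['tvec'],float),c['intrinsics'],c['D'])[0].reshape(-1,2)
E
python3 - <<'E'
from h import *
cap('top','top.png');cap('scene','scene.png')
s=ctrl.sense();print(s)
E
```

```text
{'time_s': 0.1, 'joints': array([-1.35439593e+00,  3.13375220e-01,  1.49833990e+00,  2.18465407e-05,
        1.33100985e+00, -2.23408207e-01]), 'dq': array([ 1.24214925e-03, -1.44933770e-03, -7.92089694e-04,  2.46507502e-04,
       -2.14852199e-05, -6.58754168e-05]), 'tau': array([ 2.59338136e-03, -4.12896717e+01, -2.60143858e+01, -1.96045553e-04,
        3.01730572e-03,  5.98692829e-07]), 'eef_pos': array([ 223.46819015, -474.81811116,  230.80992415]), 'ee_rot': array([-5.66117183e-04,  9.75918740e-01,  2.18133659e-01,  1.25929645e-05]), 'force': array([ 0.02106659, -0.15294654,  0.97471396]), 'wrist_torque': array([0.01357448, 0.01482392, 0.09076186]), 'grip_force': 0.0, 'grip_width': 1.0050970931366605}
```

View pics/top.png

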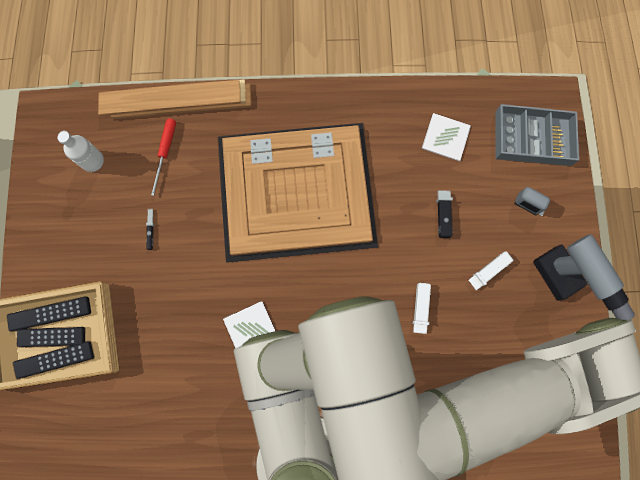

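View pics/scene.png

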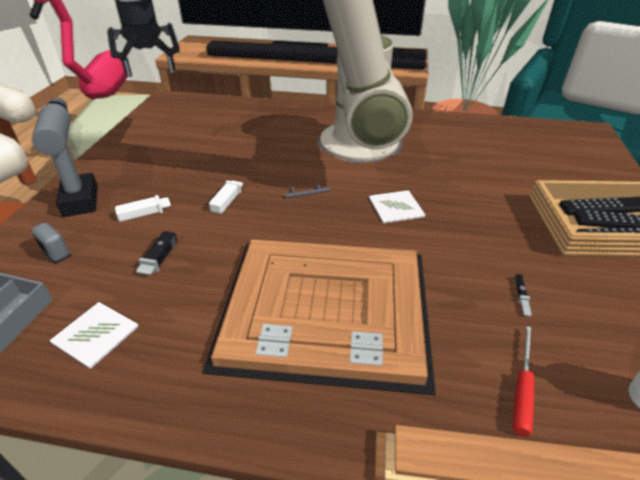

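The top view shows the wide gauge at about (445,215) with its tip up (+x), the slim gauge at (150,230), white decoys at (422,308) and (491,270), and the frame's free edge at row ~230. I'll enlarge it to measure.

Run:
```python
from h import *
c=cv2.imread('pics/top.png')
a=cv2.resize(c[115:265,215:385],None,fx=3.5,fy=3.5,interpolation=cv2.INTER_CUBIC)
b=cv2.resize(c[180:246,430:462],None,fx=6,fy=6,interpolation=cv2.INTER_CUBIC)
o=np.zeros((525,800,3),np.uint8);o[:a.shape[0],:a.shape[1]]=a;o[:b.shape[0],600:600+b.shape[1]]=b
cv2.imwrite('pics/crop1.png',o)
```

```text
(no output)
```

View pics/crop1.png

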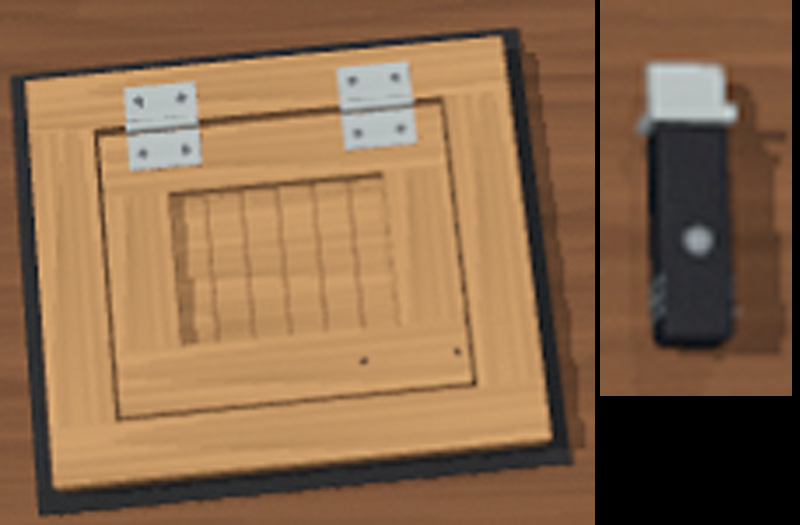

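Crop: frame top corners (25,80), (502,36), (552,440), (54,490); gap from (119,418) to (475,384); gauge handle top from (690,123) to (697,343) in crop pixels.

Run:
```python
from h import *
c=dict(np.load('cap_top.npz'))
f=lambda p:np.array(p,float)/3.5+[215-.4,115-.4]
g=lambda p:(np.array(p,float)-[600,0])/6+[430-.4,180-.4]
F=ray(c,f([[25,80],[502,36],[552,440],[54,490],[119,418],[475,384]]),25);print(F.round(1))
ctr=F[:4].mean(0)
ex=(F[0]+F[1]-F[2]-F[3]);yaw=np.arctan2(ex[1],ex[0]);ey=(F[0]+F[3]-F[1]-F[2]);print('ctr',ctr,'yaw',np.degrees(yaw),np.degrees(np.arctan2(-ey[0],ey[1])),np.linalg.norm(ex)/2,np.linalg.norm(ey)/2)
print('gapyaw',np.degrees(np.arctan2(-(F[4]-F[5])[0],(F[4]-F[5])[1])),'gapmid',(F[4]+F[5])/2, 'pred',ctr-105*np.array([np.cos(yaw),np.sin(yaw),0]))
G=ray(c,g([[692,122],[698,343]]),26);d=G[0]-G[1];print(G.round(1),G.mean(0),np.degrees(np.arctan2(d[1],d[0])),np.linalg.norm(d))
```

```text
[[ 777.7  189.1   25. ]
 [ 800.7 -147.6   25. ]
 [ 509.7 -168.8   25. ]
 [ 485.   167.1   25. ]
 [ 533.1  123.    25. ]
 [ 549.7 -118.3   25. ]]
ctr [643.29099668   9.95731366  25.        ] yaw 4.235922331530065 4.054246464813008 292.65550247278156 337.11922810287547
gapyaw 3.945247788119177 gapmid [541.41620693   2.34554732  25.        ] pred [538.5778185    2.20165015  25.        ]
[[ 603.5 -349.1   26. ]
 [ 513.1 -344.8   26. ]] [ 558.28682227 -346.91763277   26.        ] -2.702975480902297 90.45523687661115
```

```bash
cat >> h.py <<'E'
def att(head,tilt,roll=0):
    """tool z tilted up by tilt deg from down towards heading; tool x = upper side (roll 0) or lower (180)"""
    h=np.radians(head);t=np.radians(tilt);H=np.array([np.cos(h),np.sin(h),0]);Z=np.array([0,0,1.])
    z=np.sin(t)*H-np.cos(t)*Z; x=np.cos(t)*H+np.sin(t)*Z
    return np.c_[x,np.cross(z,x),z]@R.from_euler('z',roll,degrees=True).as_matrix()
def now():
    s=ctrl.sense();q=s['ee_rot'];return np.array(s['eef_pos']),R.from_quat([q[1],q[2],q[3],q[0]]).as_matrix(),s
def rows(p,Rt,n,rv=None):
    p0,R0,s=now(); w=(R.from_matrix(R0.T@Rt).as_rotvec() if rv is None else np.array(rv))/n
    S=sum(R.from_rotvec(w*k).as_matrix() for k in range(n))
    d=np.linalg.solve(S,R0.T@(np.array(p)-p0))
    print(n,'x rows:',d.round(2),(np.degrees(w)/6).round(3),'|rot|deg',np.degrees(np.linalg.norm(w)).round(2))
E
python3 - <<'E'
from h import *
A=att(-2.7,45);G=np.array([550.3,-346.5,21]);rows(G+A[:,2]*(19-100),A,10)
E
```

```text
10 x rows: [23.02 -7.88 24.92] [-0.184  0.735  0.44 ] |rot|deg 5.26
```

```bash
r="x"; python3 -m inch '23 -7.9 24.9 -.184 .735 .44;23 -7.9 24.9 -.184 .735 .44;23 -7.9 24.9 -.184 .735 .44;23 -7.9 24.9 -.184 .735 .44;23 -7.9 24.9 -.184 .735 .44;23 -7.9 24.9 -.184 .735 .44;23 -7.9 24.9 -.184 .735 .44;23 -7.9 24.9 -.184 .735 .44;23 -7.9 24.9 -.184 .735 .44;23 -7.9 24.9 -.184 .735 .44' 1 80
python3 - <<'E'
from h import *
cap('wrist','w1.png');print(now()[2]['joints'])
A=att(-2.7,45);G=np.array([550.3,-346.5,21]);rows(G+A[:,2]*(19-100),A,10)
E
```

```text
time_s: 0.93
eef_pos: [493.1, -343.5, 77.8]
ee_rot: [0.009, 0.923, -0.023, 0.383]
force: [0.6, -0.2, 2.1]
grip_width: 1.0
grip_force: 0.0
[-1.07006961  0.51183644  1.92499032  1.29512746  0.68464447 -0.49599262]
10 x rows: [-0.11  0.29 -0.33] [-0.    -0.007 -0.009] |rot|deg 0.07
```

View pics/w1.png

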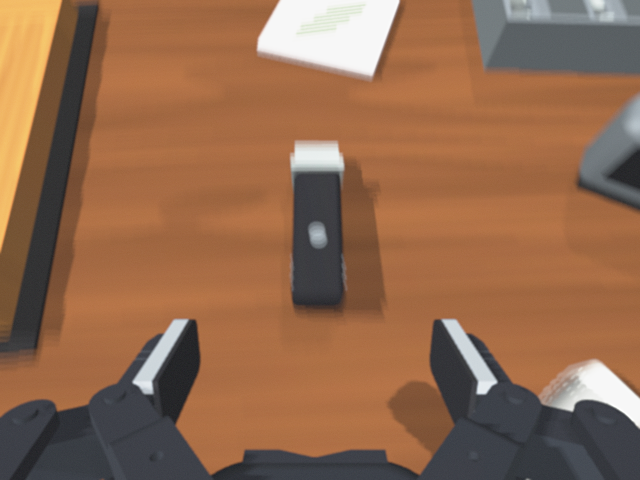

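The wrist view shows the gauge centred and aligned: collar at (317,165), handle rear edge at (318,303), with its front end at (317,172). I'll check that against my estimate.

Run:
```python
from h import *
c=dict(np.load('cap_wrist.npz'))
G=ray(c,[[317,173],[318,291],[294,232],[342,232]],26);print(G.round(1))
p0,R0,s=now()
A=att(-2.7,57);G=np.array([550.3,-346.5,20.5]);rows(G+A[:,2]*(19-60),A,10);rows(G+A[:,2]*(19-20),A,10)
```

```text
[[ 604.3 -350.6   26. ]
 [ 525.1 -347.    26. ]
 [ 562.5 -334.8   26. ]
 [ 561.  -363.2   26. ]]
10 x rows: [-1.37  0.3   3.69] [ 0.     0.193 -0.009] |rot|deg 1.16
10 x rows: [-0.92  0.3   7.67] [ 0.     0.193 -0.009] |rot|deg 1.16
```

```bash
python3 -m inch '-1.4 .4 3.7 0 .193 0;-1.4 .4 3.7 0 .193 0;-1.4 .4 3.7 0 .193 0;-1.4 .4 3.7 0 .193 0;-1.4 .4 3.7 0 .193 0;-1.4 .4 3.7 0 .193 0;-1.4 .4 3.7 0 .193 0;-1.4 .4 3.7 0 .193 0;-1.4 .4 3.7 0 .193 0;-1.4 .4 3.7 0 .193 0'
python3 - <<'E'
from h import *
A=att(-2.7,57);G=np.array([550.3,-348,20.5]);rows(G+A[:,2]*19,A,8);print(now()[2]['joints'])
E
```

```text
time_s: 1.82
eef_pos: [511.6, -349.1, 44.1]
ee_rot: [0.012, 0.88, -0.02, 0.474]
force: [0.0, 0.0, 0.4]
grip_width: 0.999
grip_force: 0.0
8 x rows: [ 0.19 -0.37  8.03] [0.    0.009 0.002] |rot|deg 0.05
[-1.10876344  0.66183618  1.95083654  1.67152685  0.8219053  -0.92748338]
```

```bash
python3 -m inch '.2 -.4 8 0 0 0;.2 -.4 8 0 0 0;.2 -.4 8 0 0 0;.2 -.4 8 0 0 0;.2 -.4 8 0 0 0;.2 -.4 8 0 0 0;.2 -.4 8 0 0 0;.2 -.4 8 0 0 0;0 0 0 0 0 0;0 0 0 0 0 0'
python3 -m inch '0 0 0 0 0 0;0 0 0 0 0 0;0 0 0 0 0 0;0 0 0 0 0 0;0 0 0 0 0 0;0 0 0 0 0 0;0 0 0 0 0 0;0 0 0 0 0 0;0 0 0 0 0 0;0 0 0 0 0 0' 0 80
python3 - <<'E'
from h import *
A=att(-2.7,0);G=np.array([550.3,-348,200]);rows(G,A,10)
E
```

```text
time_s: 2.65
eef_pos: [566.2, -348.2, 10.2]
ee_rot: [0.012, 0.88, -0.02, 0.474]
force: [-1.3, 0.8, -0.0]
grip_width: 1.0
grip_force: 0.0
time_s: 3.48
eef_pos: [566.1, -348.7, 10.8]
ee_rot: [0.012, 0.88, -0.02, 0.474]
force: [-3.5, -0.3, 5.6]
grip_width: 0.34
grip_force: 78.9
10 x rows: [  8.78   0.02 -17.71] [ 0.002 -0.943  0.001] |rot|deg 5.66
```

```bash
python3 -m inch '8.8 0 -17.7 0 -.943 0;8.8 0 -17.7 0 -.943 0;8.8 0 -17.7 0 -.943 0;8.8 0 -17.7 0 -.943 0;8.8 0 -17.7 0 -.943 0;8.8 0 -17.7 0 -.943 0;8.8 0 -17.7 0 -.943 0;8.8 0 -17.7 0 -.943 0;8.8 0 -17.7 0 -.943 0;8.8 0 -17.7 0 -.943 0'
python3 - <<'E'
from h import *
p,R0,s=now();print(s['joints'],s['force'])
# over the free edge stile, roll -180+ to heading 184 (tool x), three calls of 10
A=att(4.1,0,180);rows([510,2,210],A,30,[0,0,-np.radians(180+6.8)])
E
```

```text
time_s: 4.32
eef_pos: [542.8, -343.5, 167.1]
ee_rot: [-0.007, 0.996, -0.014, 0.087]
force: [0.7, -0.5, -1.0]
grip_width: 0.344
grip_force: 79.0
[-0.80030112  0.54840072  1.32952021  0.14576755  1.15434633  0.74671348] [ 0.69785867 -0.45135112 -1.04018795]
30 x rows: [18.79 -1.8  -1.46] [ 0.     0.    -1.038] |rot|deg 6.23
```

```bash
python3 -m inch '-3 -34.5 -1 0 -.17 0;-3 -34.5 -1 0 -.17 0;-3 -34.5 -1 0 -.17 0;-3 -34.5 -1 0 -.17 0;-3 -34.5 -1 0 -.17 0;-3 -34.5 -1 0 -.17 0;-3 -34.5 -1 0 -.17 0;-3 -34.5 -1 0 -.17 0;-3 -34.5 -1 0 -.17 0;-3 -34.5 -1 0 -.17 0'
python3 -m inch '0 0 0 0 0 -1.1;0 0 0 0 0 -1.1;0 0 0 0 0 -1.1;0 0 0 0 0 -1.1;0 0 0 0 0 -1.1;0 0 0 0 0 -1.1;0 0 0 0 0 -1.1;0 0 0 0 0 -1.1;0 0 0 0 0 -1.1;0 0 0 0 0 -1.1'
python3 -m inch '0 0 0 0 0 -1.1;0 0 0 0 0 -1.1;0 0 0 0 0 -1.1;0 0 0 0 0 -1.1;0 0 0 0 0 -1.1;0 0 0 0 0 -1.1;0 0 0 0 0 -1.1;0 0 0 0 0 -1.1;0 0 0 0 0 -1.1;0 0 0 0 0 -1.1'
python3 - <<'E'
from h import *
p,R0,s=now();print(s['joints'],s['force'])
A=att(4.1,33.3,180);print(np.degrees(R.from_matrix(R0.T@A).as_rotvec()))
# grasp pt relative: gauge rear offset -8 ; want tip ~25 above face
rows([535,2,175],A,10)
E
```

```text
time_s: 5.15
eef_pos: [520.4, 3.9, 178.9]
ee_rot: [-0.009, 1.0, -0.012, 0.0]
force: [0.6, -0.2, -1.3]
grip_width: 0.339
grip_force: 79.2
time_s: 5.98
eef_pos: [520.7, 2.3, 178.7]
ee_rot: [-0.008, 0.844, 0.537, 0.006]
force: [-0.3, 0.1, -1.5]
grip_width: 0.338
grip_force: 79.4
time_s: 6.82
eef_pos: [520.8, 2.2, 178.7]
ee_rot: [-0.003, 0.415, 0.91, 0.009]
force: [0.1, -0.5, -0.7]
grip_width: 0.343
grip_force: 79.4
[-0.23034927  0.3501899   1.58926189  0.02003499  1.20541445 -0.95230318] [ 0.1234196  -0.52898159 -0.72605352]
[-14.40017737 -31.21670726 -51.92341844]
10 x rows: [-1.22  0.57  0.74] [-0.24  -0.52  -0.865] |rot|deg 6.23
```

```bash
python3 -m inch '-1.2 .6 .7 -.24 -.52 -.865;-1.2 .6 .7 -.24 -.52 -.865;-1.2 .6 .7 -.24 -.52 -.865;-1.2 .6 .7 -.24 -.52 -.865;-1.2 .6 .7 -.24 -.52 -.865;-1.2 .6 .7 -.24 -.52 -.865;-1.2 .6 .7 -.24 -.52 -.865;-1.2 .6 .7 -.24 -.52 -.865;-1.2 .6 .7 -.24 -.52 -.865;-1.2 .6 .7 -.24 -.52 -.865'
python3 - <<'E'
from h import *
p,R0,s=now();print(s['joints'],s['force'])
A=att(4.1,33.3,180);rows([535,2,115],A,10)
E
```

```text
time_s: 7.65
eef_pos: [534.2, 2.7, 175.2]
ee_rot: [0.279, -0.02, 0.96, 0.01]
force: [0.2, -0.9, -1.1]
grip_width: 0.338
grip_force: 79.3
[-0.31015018  0.14735359  1.98547381  0.40765965  0.50840632 -2.23017712] [ 0.20562122 -0.90395124 -1.14216874]
10 x rows: [ 3.2 -0.1  5.1] [-0.007 -0.014 -0.026] |rot|deg 0.18
```

```bash
python3 -m inch '3.2 -.1 5.1 0 0 0;3.2 -.1 5.1 0 0 0;3.2 -.1 5.1 0 0 0;3.2 -.1 5.1 0 0 0;3.2 -.1 5.1 0 0 0;3.2 -.1 5.1 0 0 0;3.2 -.1 5.1 0 0 0;3.2 -.1 5.1 0 0 0;3.2 -.1 5.1 0 0 0;3.2 -.1 5.1 0 0 0'
python3 - <<'E'
from h import *
p,R0,s=now();print(s['joints'],p,s['force'])
for n in('wrist','scene','top'): cap(n,n+'2.png')
w=cv2.imread('pics/wrist2.png');o=cv2.resize(w,(400,300))
q=cv2.imread('pics/scene2.png')[150:350,200:466];q=cv2.resize(q,(400,300),interpolation=cv2.INTER_CUBIC)
t=cv2.imread('pics/top2.png')[110:290,210:450];t=cv2.resize(t,(400,300),interpolation=cv2.INTER_CUBIC)
cv2.imwrite('pics/m2.png',np.vstack([np.hstack([o,q]),np.hstack([t,t*0])]))
E
```

```text
time_s: 8.48
eef_pos: [535.2, 2.0, 115.0]
ee_rot: [0.279, -0.018, 0.96, 0.011]
force: [0.5, 0.6, -0.9]
grip_width: 0.339
grip_force: 79.4
[-0.31033017  0.25830201  2.04602728  0.58170097  0.35736445 -2.41737762] [535.16022041   2.04264892 114.99313091] [ 0.48547007  0.5601657  -0.86833191]
```

View pics/m2.png

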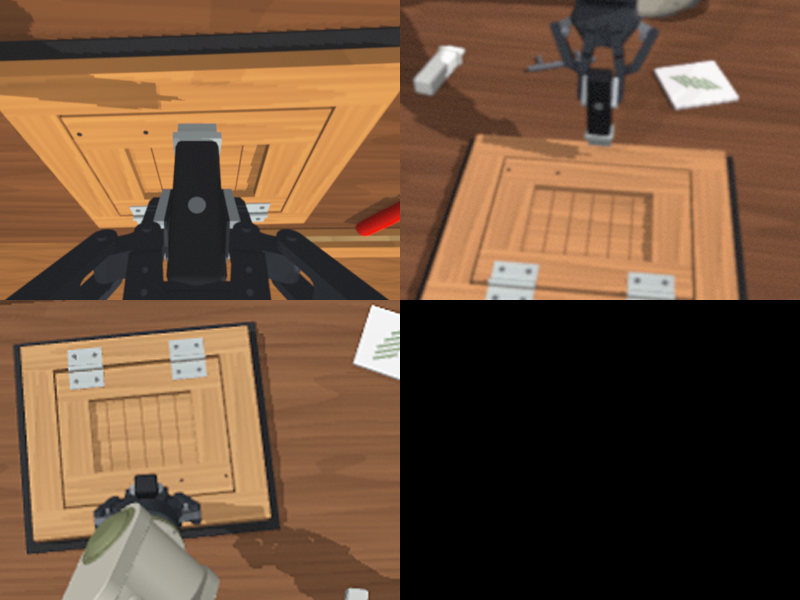

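The gauge is held upright above the stile. In the wrist view the blade end is at about (197,127) in the half-size panel and the gap line runs (60,116)–(335,107). I'll project the model and enlarge.

```bash
cat >> h.py <<'E'
FY=np.radians(4.1)
EX=np.array([np.cos(FY),np.sin(FY),0]);EY=np.array([-np.sin(FY),np.cos(FY),0])
E
python3 - <<'E'
from h import *
c=dict(np.load('cap_wrist.npz'));s=dict(np.load('cap_scene.npz'))
Rm=cv2.Rodrigues(c['rvec'])[0];print('cam',-Rm.T@c['tvec'].ravel(),'fwd',Rm[2])
p,R0,_=now()
g=p-19*R0[:,2]; gx=np.array([0,0,-1.])
# grasp pt in gauge lying: height 20.5 -> gauge z offset 7.5 from axis; gauge z = -EX when upright
axis=g+7.5*EX
tip=axis+79*gx; col=axis+59*gx
print('grasp',g,'tip',tip)
print('wrist proj tip L/R,col L/R',proj(c,[tip-15*EY,tip+15*EY,col-17*EY-13*EX,col+17*EY-13*EX,col+17*EY+13*EX]).round(1))
print('scene',proj(s,[tip-15*EY,tip+15*EY,col-17*EY+13*EX,col+17*EY+13*EX]).round(1))
w=cv2.imread('pics/wrist2.png');a=cv2.resize(w[160:290,80:560],(800,217),interpolation=cv2.INTER_CUBIC)
b=cv2.resize(w[180:260,260:370],(440,320),interpolation=cv2.INTER_CUBIC)
q=cv2.imread('pics/scene2.png')[205:265,300:360];q=cv2.resize(q,(320,320),interpolation=cv2.INTER_CUBIC)
o=np.zeros((540,800,3),np.uint8);o[:217]=a;o[220:540,:440]=b;o[220:540,460:780]=q
cv2.imwrite('pics/m3.png',o)
E
```

```text
cam [390.55902183  -4.60077438 192.0811461 ] fwd [ 0.77490923  0.03761213 -0.63095247]
grasp [524.84942293   1.49778008 131.18200205] tip [532.3302288    2.03401091  52.18200205]
wrist proj tip L/R,col L/R [[283.1 203.9]
 [344.1 202.1]
 [274.  215.9]
 [352.  213.7]
 [349.8 250.4]]
scene [[323.9 245.1]
 [339.3 246.2]
 [322.3 241.6]
 [340.2 242.8]]
```

View pics/m3.png

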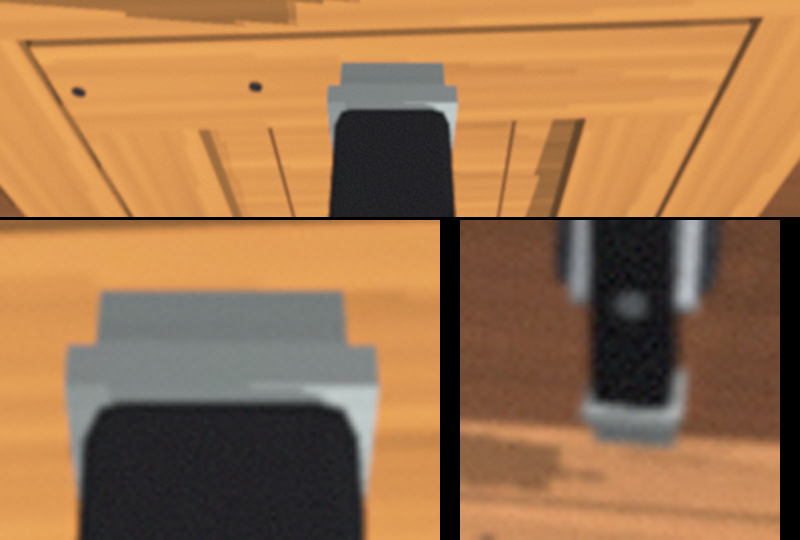

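Enlarged wrist view: tip edge (285.5,198)–(345.5,198), collar face near edge (276.7,211.7)–(353.7,211.7), collar rear edge row 221, and the gap line (96.8,185.8)–(536,171.4). I'll fit the gauge's pose in the grip from these.

```bash
cat > fit.py <<'E'
from h import *
from scipy.optimize import least_squares
c=dict(np.load('cap_wrist.npz'))
p,R0,_=now()
print('tool heading',np.degrees(np.arctan2(R0[1,2],R0[0,2])),'y tilt',R0[2,1],'tilt',np.degrees(np.arccos(-R0[2,2])), 'rot left to att', (np.degrees(R.from_matrix(R0.T@att(4.1,33.3,180)).as_rotvec())).round(2))
# nominal gauge in tool frame (lying grasp: gauge axes in world at grasp: heading -2.9)
Rg=att(-2.7,56.6).T@R.from_euler('z',-2.7,degrees=True).as_matrix()   # gauge axes in tool
P=np.array([[71,15,13],[71,-15,13],[51,17,26],[51,-17,26],[45,17,26],[45,-17,26]],float)
U=np.array([[285.5,198],[345.5,198],[276.7,211.7],[353.7,211.7],[276.3,221.2],[354.4,221.2]])
g0=np.array([-8,0,20.5])
def pose(v):
    Rr=Rg@R.from_rotvec(v[3:]).as_matrix(); return Rr, np.array([0,0,-19])+v[:3]-Rr@g0
def f(v):
    Rr,t=pose(v); W=(P@Rr.T+t)@R0.T+p
    return np.r_[(proj(c,W)-U).ravel()/.7, v[:3]/[3,1.,3],v[3:]/np.radians([.7,4,.7])]
s=least_squares(f,np.zeros(6));print('dpos',s.x[:3].round(2),'drot deg',np.degrees(s.x[3:]).round(2),'res',(f(s.x)[:12]*.7).round(1))
Rr,t=pose(s.x);np.savez('grip.npz',Rr=Rr,t=t)
W=R0@Rr;tip=R0@(Rr@[71,0,13]+t)+p;print('tip',tip.round(1),'gauge x',W[:,0].round(3),'blade dir head',np.degrees(np.arctan2(-W[1,1],-W[0,1]))-90)
gl=ray(c,[[96.8,185.8],[536,171.4]],25);d=gl[1]-gl[0];print('gap',gl.round(1),'yaw',np.degrees(np.arctan2(-d[0],d[1])),'len',np.linalg.norm(d))
m=gl.mean(0);ex=np.array([d[1],-d[0],0])/np.linalg.norm(d);print('gap mid',m,'tip-gap along ex',(tip-m)@ex,'along',(tip-m)@d/np.linalg.norm(d))
E
python3 fit.py
```

```text
tool heading 3.2705404238115223 y tilt 0.010670304870584232 tilt 32.35976281625092 rot left to att [-0.46 -0.94 -1.84]
dpos [-0.7   0.12  4.01] drot deg [-0.13 -1.01 -0.12] res [-0.3  0.2  0.1  0.2  0.1 -0.6  0.2 -0.5 -0.3  0.4  0.2  0.4]
tip [532.2   3.   49. ] gauge x [-0.036  0.011 -0.999] blade dir head 2.4316530967829237
gap [[ 550.1 -117.5   25. ]
 [ 532.1  123.2   25. ]] yaw 4.279252308658213 len 241.3976050002798
gap mid [541.05639216   2.82807645  25.        ] tip-gap along ex -8.819697474747336 along 0.8085670123882304
```

```bash
cat > goto.py <<'E'
import sys
from h import *
k=np.load('grip.npz');Rr,t=k['Rr'],k['t']
def tool(tip,yaw=4.2):
    a=np.radians(yaw);ex=np.array([np.cos(a),np.sin(a),0]);ey=np.array([-np.sin(a),np.cos(a),0])
    Rt=np.c_[[0,0,-1.],-ey,-ex]@Rr.T
    return np.array(tip)-Rt@(Rr@[71,0,13]+t),Rt
x,y,z,n=map(float,sys.argv[1:5]); rows(*tool([x,y,z]),int(n))
p,R0,s=now();print('tip now',(R0@(Rr@[71,0,13]+t)+p).round(2),'gx',(R0@Rr)[:,0].round(3),s['force'].round(1),s['joints'].round(2))
E
python3 goto.py 541.1 2.5 31 10
```

```text
10 x rows: [ 0.44 -0.02  1.85] [-0.006 -0.034 -0.031] |rot|deg 0.28
tip now [532.2    2.98  48.96] gx [-0.036  0.011 -0.999] [ 0.8  0.6 -1.2] [-0.31  0.26  2.05  0.58  0.36 -2.42]
```

```bash
python3 -m inch '.44 0 1.85 -.006 -.034 -.031;.44 0 1.85 -.006 -.034 -.031;.44 0 1.85 -.006 -.034 -.031;.44 0 1.85 -.006 -.034 -.031;.44 0 1.85 -.006 -.034 -.031;.44 0 1.85 -.006 -.034 -.031;.44 0 1.85 -.006 -.034 -.031;.44 0 1.85 -.006 -.034 -.031;.44 0 1.85 -.006 -.034 -.031;.44 0 1.85 -.006 -.034 -.031'
python3 goto.py 541.1 2.5 31 10
python3 - <<'E'
from h import *
cap('wrist','wrist4.png')
w=cv2.imread('pics/wrist4.png');a=cv2.resize(w[140:280,80:560],(800,233),interpolation=cv2.INTER_CUBIC)
b=cv2.resize(w[160:240,230:400],(765,360),interpolation=cv2.INTER_CUBIC)
o=np.zeros((600,800,3),np.uint8);o[:233]=a;o[236:596,:765]=b
cv2.imwrite('pics/m4.png',o)
E
```

```text
time_s: 9.47
eef_pos: [541.7, 2.4, 97.7]
ee_rot: [0.296, -0.034, 0.954, 0.009]
force: [-0.5, 0.7, -1.5]
grip_width: 0.339
grip_force: 79.4
10 x rows: [ 0.05 -0.    0.02] [-0.     0.001  0.   ] |rot|deg 0.01
tip now [541.43   2.5   31.45] gx [ 0.001 -0.001 -1.   ] [-0.5  0.7 -1.5] [-0.32  0.3   2.07  0.82  0.29 -2.69]
```

View pics/m4.png

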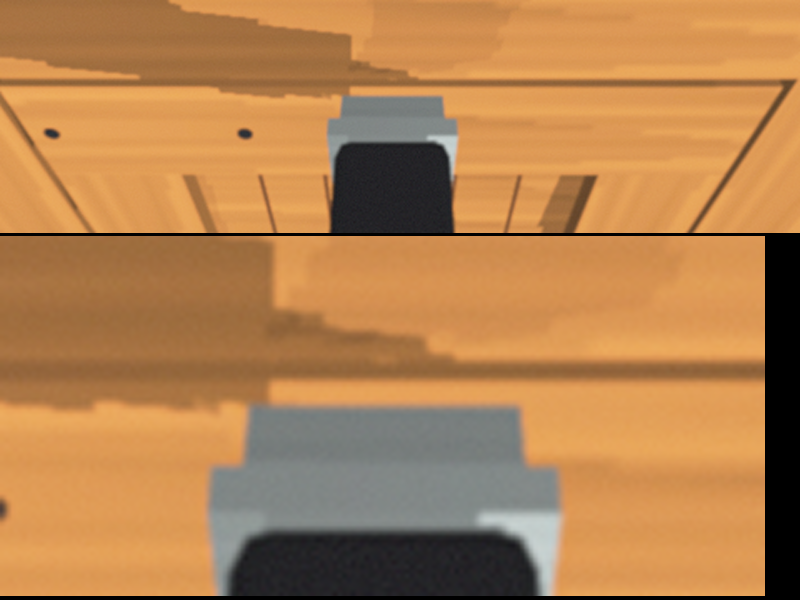

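The tip edge is unchanged in the grip (285.6,197.8)–(345.6,197.8) and parallel to the gap, which runs (82,188.6)–(554,190.4). J6 is near its limit, so I'll insert about 28 mm along +y, which is within tolerance.

```bash
python3 - <<'E'
from h import *
c=dict(np.load('cap_wrist.npz'))
gl=ray(c,[[81.8,188.6],[554,190.4],[318,189.6]],25);d=gl[1]-gl[0];print(gl.round(2),np.degrees(np.arctan2(-d[0],d[1])),np.linalg.norm(d))
m=gl[:2].mean(0);e=d/np.linalg.norm(d);ex=np.array([e[1],-e[0],0]);print((gl[2]-m)@ex, 'mid',m,'+28:',m+28*e)
E
python3 goto.py 539 30.5 31 10
```

```text
[[ 550.03 -115.3    25.  ]
 [ 533.64  123.05   25.  ]
 [ 541.76    3.92   25.  ]] 3.934549952089342 238.90806607630947
-0.07527636865837682 mid [541.83391176   3.87326899  25.        ] +28: [539.91263878  31.80727533  25.        ]
10 x rows: [ 0.02  2.8  -0.01] [-0.     0.001  0.   ] |rot|deg 0.01
tip now [541.25   2.58  31.06] gx [ 0.001 -0.    -1.   ] [-0.9  0.1 -2. ] [-0.32  0.3   2.07  0.82  0.29 -2.69]
```

```bash
python3 -m inch '.05 2.8 0 0 0 0;.05 2.8 0 0 0 0;.05 2.8 0 0 0 0;.05 2.8 0 0 0 0;.05 2.8 0 0 0 0;.05 2.8 0 0 0 0;.05 2.8 0 0 0 0;.05 2.8 0 0 0 0;.05 2.8 0 0 0 0;.05 2.8 0 0 0 0'
python3 goto.py 539.6 30.5 26 10
python3 goto.py 539.6 30.5 21 10
```

```text
time_s: 10.35
eef_pos: [539.2, 30.7, 97.4]
ee_rot: [0.296, -0.034, 0.955, 0.009]
force: [-0.9, -0.0, -1.4]
grip_width: 0.339
grip_force: 79.4
10 x rows: [ 0.23 -0.04  0.47] [-0.     0.001  0.   ] |rot|deg 0.0
tip now [538.85  30.81  31.15] gx [ 0.001 -0.    -1.   ] [-0.9 -0.  -1.4] [-0.25  0.3   2.07  0.75  0.26 -2.57]
10 x rows: [ 0.51 -0.04  0.88] [-0.     0.001  0.   ] |rot|deg 0.0
tip now [538.85  30.81  31.15] gx [ 0.001 -0.    -1.   ] [-0.9 -0.  -1.4] [-0.25  0.3   2.07  0.75  0.26 -2.57]
```

```bash
python3 -m inch '.5 0 .88 0 0 0;.5 0 .88 0 0 0;.5 0 .88 0 0 0;.5 0 .88 0 0 0;.5 0 .88 0 0 0;.5 0 .88 0 0 0;.5 0 .88 0 0 0;.5 0 .88 0 0 0;0 0 0 0 0 0;0 0 0 0 0 0'
python3 goto.py 539.6 30.5 21 10
```

```text
time_s: 11.18
eef_pos: [539.9, 30.4, 89.3]
ee_rot: [0.296, -0.034, 0.955, 0.009]
force: [-0.5, -0.0, -1.0]
grip_width: 0.338
grip_force: 79.4
10 x rows: [ 0.1  -0.    0.17] [-0.     0.001  0.   ] |rot|deg 0.0
tip now [539.53  30.52  23.02] gx [ 0.001 -0.    -1.   ] [-0.5 -0.  -1. ] [-0.25  0.32  2.08  0.81  0.24 -2.63]
```

```bash
python3 -m inch '.28 0 .42 0 0 0;.28 0 .42 0 0 0;.28 0 .42 0 0 0;.28 0 .42 0 0 0;.28 0 .42 0 0 0;.28 0 .42 0 0 0;.28 0 .42 0 0 0;.28 0 .42 0 0 0;0 0 0 0 0 0;0 0 0 0 0 0'
python3 goto.py 539.6 30.5 15 10
```

```text
time_s: 12.02
eef_pos: [540.2, 30.3, 85.5]
ee_rot: [0.296, -0.034, 0.954, 0.009]
force: [0.2, -0.6, 1.7]
grip_width: 0.342
grip_force: 79.6
10 x rows: [0.25 0.01 0.34] [-0.     0.001  0.   ] |rot|deg 0.01
tip now [539.84  30.43  19.26] gx [ 0.001 -0.    -1.   ] [ 0.2 -0.6  1.7] [-0.25  0.33  2.08  0.85  0.23 -2.67]
```

```bash
python3 -m inch '.28 0 .42 0 0 0;.28 0 .42 0 0 0;.28 0 .42 0 0 0;.28 0 .42 0 0 0;.28 0 .42 0 0 0;.28 0 .42 0 0 0;.28 0 .42 0 0 0;.28 0 .42 0 0 0;0 0 0 0 0 0;0 0 0 0 0 0'
python3 goto.py 539.8 30.5 11 10
```

```text
time_s: 12.85
eef_pos: [540.5, 30.2, 81.7]
ee_rot: [0.297, -0.034, 0.954, 0.009]
force: [2.1, -0.3, 4.4]
grip_width: 0.334
grip_force: 79.9
10 x rows: [0.28 0.02 0.35] [-0.001  0.002  0.   ] |rot|deg 0.01
tip now [540.25  30.32  15.44] gx [ 0.002 -0.001 -1.   ] [ 2.1 -0.3  4.4] [-0.25  0.34  2.08  0.89  0.23 -2.71]
```

```bash
python3 -m inch '.26 0 .44 0 0 0;.26 0 .44 0 0 0;.26 0 .44 0 0 0;.26 0 .44 0 0 0;.26 0 .44 0 0 0;.26 0 .44 0 0 0;.26 0 .44 0 0 0;.28 0 .42 0 0 0;.28 0 .42 0 0 0;.28 0 .42 0 0 0'
python3 goto.py 540.3 30.5 5 10
```

```text
time_s: 13.68
eef_pos: [540.7, 30.3, 76.5]
ee_rot: [0.296, -0.034, 0.954, 0.009]
force: [5.2, -0.3, 5.8]
grip_width: 0.337
grip_force: 79.8
10 x rows: [0.3  0.01 0.43] [-0.001  0.002  0.   ] |rot|deg 0.01
tip now [540.43  30.38  10.26] gx [ 0.002 -0.    -1.   ] [ 5.2 -0.3  5.8] [-0.25  0.35  2.08  0.94  0.22 -2.76]
```

```bash
python3 -m inch '.26 0 .44 0 0 0;.26 0 .44 0 0 0;.26 0 .44 0 0 0;.26 0 .44 0 0 0;.26 0 .44 0 0 0;.26 0 .44 0 0 0;.26 0 .44 0 0 0;.28 0 .42 0 0 0;.28 0 .42 0 0 0;0 0 0 0 0 0'
python3 goto.py 540.3 30.5 5 10
```

```text
time_s: 14.52
eef_pos: [540.8, 30.4, 71.8]
ee_rot: [0.296, -0.034, 0.954, 0.009]
force: [5.3, -0.3, 4.6]
grip_width: 0.337
grip_force: 79.8
10 x rows: [0.04 0.   0.04] [-0.     0.001  0.   ] |rot|deg 0.01
tip now [540.53  30.47   5.53] gx [ 0.001 -0.    -1.   ] [ 5.3 -0.3  4.6] [-0.25  0.36  2.08  0.98  0.21 -2.81]
```

```bash
python3 -m inch '.28 0 .42 0 0 0;.28 0 .42 0 0 0;.28 0 .42 0 0 0;.28 0 .42 0 0 0;0 0 0 0 0 0;0 0 0 0 0 0;0 0 0 0 0 0;0 0 0 0 0 0;0 0 0 0 0 0;0 0 0 0 0 0'
python3 goto.py 540.3 30.5 5 10
python3 - <<'E'
from h import *
cap('wrist','wrist5.png');cap('scene','scene5.png')
w=cv2.imread('pics/wrist5.png');b=cv2.resize(w[160:260,220:410],(800,421),interpolation=cv2.INTER_CUBIC)
cv2.imwrite('pics/m5.png',b)
E
```

```text
time_s: 15.35
eef_pos: [541.3, 30.4, 71.2]
ee_rot: [0.298, -0.034, 0.954, 0.009]
force: [-5.2, 0.2, 24.0]
grip_width: 0.336
grip_force: 82.6
10 x rows: [ 0.05  0.   -0.04] [-0.001  0.004  0.001] |rot|deg 0.02
tip now [541.19  30.5    4.98] gx [ 0.004 -0.001 -1.   ] [-5.2  0.2 24. ] [-0.25  0.36  2.09  1.01  0.21 -2.83]
```

View pics/m5.png

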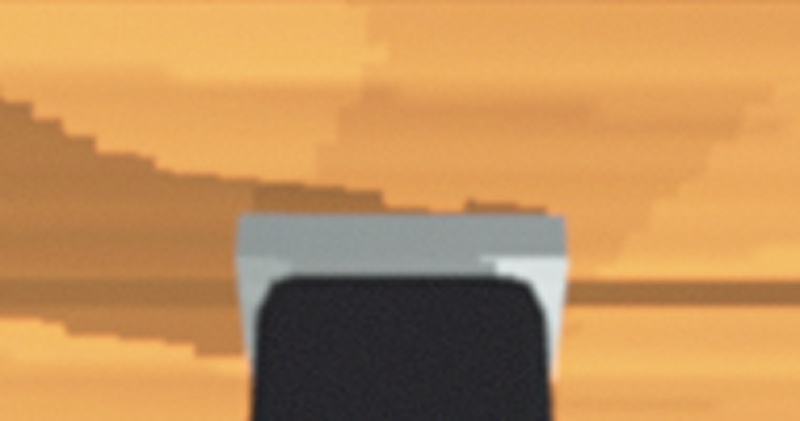

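The collar is seated on the wood (24 N upward, with the collar edge over the gap line at row ~292). I'll unload the arm, release and back out.

```bash
python3 -m inch '-.1 0 -.3 0 0 0;-.1 0 -.3 0 0 0;-.1 0 -.3 0 0 0;0 0 0 0 0 0;0 0 0 0 0 0;0 0 0 0 0 0;0 0 0 0 0 0;0 0 0 0 0 0;0 0 0 0 0 0;0 0 0 0 0 0' - 30
python3 -m inch '0 0 0 0 0 0;0 0 0 0 0 0;0 0 0 0 0 0;0 0 0 0 0 0;0 0 0 0 0 0;0 0 0 0 0 0;0 0 0 0 0 0;0 0 0 0 0 0;0 0 0 0 0 0;0 0 0 0 0 0' .65
python3 -m inch '0 0 -4 0 0 0;0 0 -10 0 0 0;0 0 -15 0 0 0;0 0 -15 0 0 0;0 0 -15 0 0 0;0 0 -15 0 0 0;0 0 -15 0 0 0;0 0 -15 0 0 0;0 0 -15 0 0 0;0 0 -6 0 0 0'
python3 - <<'E'
from h import *
print(now()[2]['joints'])
cap('wrist','wrist6.png');cap('scene','scene6.png')
w=cv2.imread('pics/wrist6.png');b=cv2.resize(w,(400,300))
q=cv2.imread('pics/scene6.png')[190:290,260:393];q=cv2.resize(q,(400,300),interpolation=cv2.INTER_CUBIC)
z=cv2.resize(w[150:270,160:480],(800,300),interpolation=cv2.INTER_CUBIC)
cv2.imwrite('pics/m6.png',np.vstack([np.hstack([b,q]),z]))
E
```

```text
time_s: 16.28
eef_pos: [541.0, 30.3, 71.3]
ee_rot: [0.297, -0.034, 0.954, 0.009]
force: [3.1, 0.9, 10.0]
grip_width: 0.333
grip_force: 80.1
time_s: 17.12
eef_pos: [540.3, 30.4, 70.5]
ee_rot: [0.296, -0.034, 0.955, 0.009]
force: [-0.8, 0.4, 0.5]
grip_width: 0.648
grip_force: 0.0
time_s: 17.95
eef_pos: [469.4, 25.5, 175.0]
ee_rot: [0.297, -0.034, 0.954, 0.009]
force: [-0.2, 0.0, 0.1]
grip_width: 0.65
grip_force: 0.0
[-0.31651752 -0.00823487  2.17353006  0.50024998  0.45752254 -2.35260362]
```

View pics/m6.png

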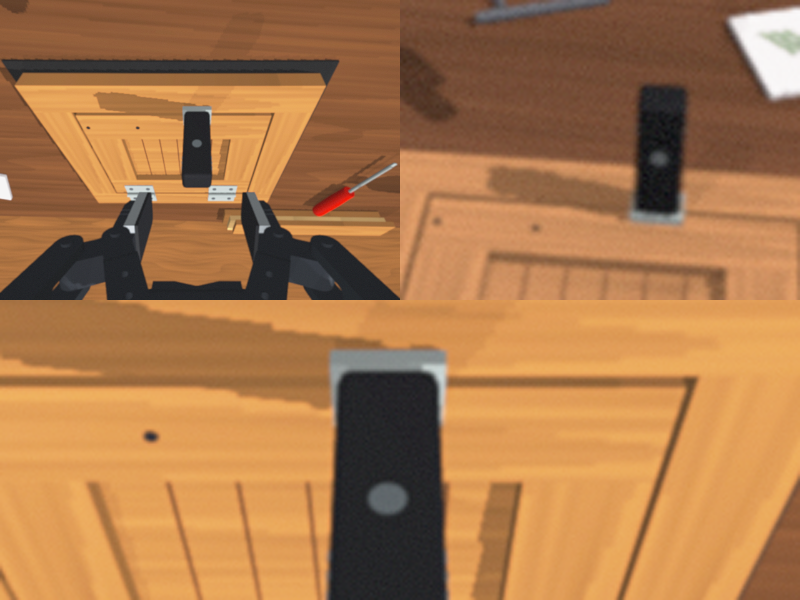

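The gauge stands upright in the gap with its collar on the wood (collar at about (388,360) in the lower panel) and the gripper is clear. Handing in.

```bash
python3 -c "
from rig import ctrl
print(ctrl.finish_job())"
```

```text
the job is handed in; nothing more can be done
None
```

The job is handed in: the wide gauge stands upright in the free-edge gap, about 28 mm off halfway, with its collar on the wood; I never approached the slim gauge. The verdict wasn't shown, and I judged the final gap (4.6 to 6 mm required) only by eye.

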